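# Lock the twist lid on the used-battery pot

## Robot

A 6-joint arm with a two-finger parallel gripper is mounted at the origin on a cart in front of the work surface, level with it; the furniture and walls round the work are solid. World frame = base frame: x ahead of the robot, y to its left, z up, the work surface at z = 0. Lengths are in mm, angles in rad, forces in N, time in s.
With the tool pointing down it reaches from about 275 to 1000 mm from the base axis. Payload 8.4 kg.
Tool frame: the origin (TCP) lies midway between the tips of the shut fingers; the grasp point (between the pads) lies grip_depth behind it (grip_depth is the distance from the TCP to the grasp point, in mm); z points along the fingers, y is the line along which they close (so a half turn about z gives the same grasp; the last joint's range is limited). The gripper opens to 85 mm and grips with 20 to 120 N. Pads are 22 mm wide; open, the fingers measure 114 mm over their backs; the gripper's body (76 mm by 85 mm) begins 54 mm behind the grasp point. The pads swing forward as they close: fully open they stand 13 mm farther back than shut.
Start: joints at [-1.347, 0.353, 1.633, -0, 1.155, -0.002], TCP at [139.927, -609.137, 231.281] pointing down, gripper open.
Joint ranges: [-2.63, 2.63], [-0.92, 2.1], [0.06, 2.66], [-1.3, 4.44], [0, 2.69], [-3.02, 3.02]. Speed limits (rad/s): [2.22, 2.22, 2.79, 3.14, 3.14, 3.14].

## Interface

Orientations are given as [roll, pitch, yaw] about the fixed x, y, z axes, in that order (R = Rz(yaw) Ry(pitch) Rx(roll)).
In Python, from rig import * gives the robot as it stands.
- The arm moves only by the shell command python3 -m creep 'ROWS' [FORCE]. ROWS is JSON, a list of rows, each an object of numbers: "x", "y", "z": the shift along the tool's x, y, z in mm; "rx", "ry", "rz": the turn, a rotation vector about the tool's x, y, z in rad; "hand": the finger opening in mm, from 0 to 85.4. A call has 1 to 20 rows; each row shifts and turns the commanded pose from where the row before left it, along the tool's axes as they then stand; what a row does not reach is not made up. A row lasts 1/8 s, in which the tool goes at most 62.5 mm and 10.7 degrees, less where a joint would pass 70% of its speed; a pose out of reach is approached as far as the arm can. A call with a gripper value outside its range is refused whole. The fingers move at their own pace and stop on an object; FORCE is the grip in N (left out, the last holds). Time passes only in rows, so rows that do not move let the fingers close. It gives the time, the measured TCP pose, the force, the opening and the grip force at its end, in the units of the state.
- sense(): the state, without advancing time (a new reading comes with each control period).
- grab_frame(name): name is "scene" or "top" or "wrist"; returns the picture (400x640x3 uint8, red, green, blue); there is no depth.
- get_calibration(name): a dict with "K" (3x3 intrinsics, pixels), "k1" (the pictures are not rectified: a ray, as slopes to the right and down, at radius r is drawn at 1 + k1 r^2 times it, then the intrinsics apply), "R" (3x3) and "t" (3): a world point X has camera coordinates R X + t. Camera axes: x right, y down, z forward; pixel columns grow to the right and rows downward; lengths in mm; the calibration is good to about 2 mm. A picture is of the moment at which its call begins: read the wrist's pose just before it. get_calibration takes no time and is no camera call; for the wrist camera it gives the pose at the moment of the call.
- sign_off(): hands the job in; it is judged then, once.
The state is a dict: "clock": time; "qpos": joint angles; "qvel": joint speeds; "joint_efforts": joint torques, N m; "eef_pos": TCP position; "tcp_rot": TCP orientation; "contact_force": force on the tool from outside, world axes, zero at the start; "wrist_torque": the same for the moment, N m; "opening": opening from 0.0 (shut) to 1.0 (fully open); "grasp_force": force on a finger pad.
Only numpy, scipy, OpenCV 4.12 (cv2) and the standard library are available. Lean on these libraries where they do the work, as an engineer would, in place of code of your own. Each camera call takes 0.05 s, during which the arm holds its last target. There are 200 camera calls.

## Task

Close the used-battery pot with its own lid, the orange one that matches the pot's orange band: set it in the mouth with its grip bar pointing at the two notches, push it down against the spring, turn it a quarter turn clockwise (seen from above) until it is locked, and let go. Leave the blue lid where it is.

Things in the scene. Friction and masses are not known exactly. Their poses are not given: they have to be found in the camera images.
- orange_lid: Loose orange lid, 0.12 kg, upright. Origin: centre of its underside, z up. Disc 94 mm across, at z 22-28 mm; on it a grip bar 64 mm long (x), 18 mm thick (y), z 28-60 mm; below, a plug 62 mm across tapering to 48 mm at z 0, with two lugs 16 mm wide at z 3-10 mm, out to 43 mm from the axis at +x and -x (under the bar's ends). A half turn makes no difference.
- blue_lid: Loose blue lid of another pot, same shape, size, origin and axes as the orange lid; to be left alone.
- pot: Grey round pot with an orange band, screwed to the desk, 108 mm across, rim 70 mm high. Origin: centre of its underside, z up. Mouth 72 mm across in a white 6 mm lip with two notches for the lugs, at +x and -x (white marks), about 30 mm wide, out to 49 mm from the axis. The lid goes in with its bar along the pot's x, either way round; locked, its bar is along y (orange marks).
- pot_mouth (a point): Centre of the pot's mouth, at rim height, axes as the pot's. A lid set in rests on a sprung ring, its origin 8 mm below this point. Push it down (4-8 N) to 17-22 mm below (at 22 its disc meets the rim): only there it turns, clockwise from above, 90 degrees, stop about 5 beyond. Let go, a locked lid rises to 16 mm below (disc 6 mm over the rim), an unlocked one to 8.
There are look-alikes about, which are no part of the job. What is shaped like the orange_lid but green or purple is not meant.

How it is judged (in metres and radians):
On the way:
1. the orange lid is pushed down in the pot with its bar in line with the notches (within 23 degrees) (z of orange_lid in the frame of pot below 0.057 m and horizontal distance between orange_lid and pot below 0.012 m and angle between the x axis of orange_lid and the x axis of pot, either way round below 0.4 rad), for 0.05 s.
At the end, for the whole second after the job is handed in: The orange lid is locked in the pot: its origin 44 to 59 mm above the pot's and within 12 mm of the pot's axis, level within 8 degrees, its bar square to the line of the notches within 20 degrees, and at rest (z of orange_lid in the frame of pot between 0.044 and 0.059 m and horizontal distance between orange_lid and pot below 0.012 m and angle between orange_lid's own z axis and vertical below 0.14 rad and angle between the x axis of orange_lid and the y axis of pot, either way round below 0.35 rad and linear speed of orange_lid below 0.02 m/s); the robot touches nothing.
It fails at once if the blue lid is moved more than 30 mm (distance of blue_lid from where it was at the start of the episode above 0.03 m).
It also fails if it takes over 45 s, if anything falls off the work surface, if the arm or the gripper's body presses on something with over 40 N, if the wrist force passes 120 N, or if a joint passes its speed limit or range.

## Working session

There is one attempt and no reset: what is moved stays moved. The work goes in short steps, Python scripts to look and compute and a shell command to move; the robot and the scene stay as the last step left them, time stands still between calls to the robot, and variables do not carry over. Pictures are saved under pics/ and viewed, at most 10 in all, crops included, and the job is handed in when it is done.

```bash
ls; mkdir -p pics
python3 - <<'E'
from rig import *
import cv2
for n in ("top","scene"):
    cv2.imwrite(f"pics/{n}0.png",grab_frame(n)[:,:,::-1])
    c=get_calibration(n);print(n,c)
s=sense();print(s)
E
```

```text
pics
top {'K': array([[369.28017918,   0.        , 315.67620615],
       [  0.        , 369.28017918, 196.01333304],
       [  0.        ,   0.        ,   1.        ]]), 'k1': 0.00013451987498660985, 'R': array([[-0.02126016, -0.99970789,  0.01149547],
       [-0.99518168,  0.02006032, -0.09597402],
       [ 0.09571538, -0.0134805 , -0.99531746]]), 't': array([ 25.05969417, 521.53025123, 875.97751972])}
scene {'K': array([[431.75000404,   0.        , 326.11407578],
       [  0.        , 431.75000404, 193.60521365],
       [  0.        ,   0.        ,   1.        ]]), 'k1': 0.03937821564024208, 'R': array([[-0.78872558, -0.61473052,  0.00428337],
       [-0.27163468,  0.34225139, -0.89948796],
       [ 0.55147671, -0.71061267, -0.43692455]]), 't': array([433.80405981, 207.07356241, 816.27280017])}
{'clock': 0.1, 'qpos': array([-1.34740150e+00,  3.53598409e-01,  1.63407239e+00, -1.84562371e-06,
        1.15520055e+00, -2.39921720e-03]), 'qvel': array([ 0.00080249, -0.00138882, -0.00245908,  0.00099999, -0.00033905,
       -0.00061682]), 'joint_efforts': array([-8.40348439e-04, -6.06358194e+01, -3.42821860e+01, -4.16262822e-06,
        3.95167837e-03, -1.58616723e-05]), 'eef_pos': array([ 139.82843341, -608.70986499,  230.61916233]), 'tcp_rot': array([-3.14031396e+00, -1.38028966e-06,  2.25794788e-01]), 'contact_force': array([-0.95714837,  0.44025528,  0.49524878]), 'wrist_torque': array([-0.00671925,  0.05615724,  0.02413911]), 'grasp_force': 0.0, 'opening': 1.0015127842497213}
```

View pics/top0.png

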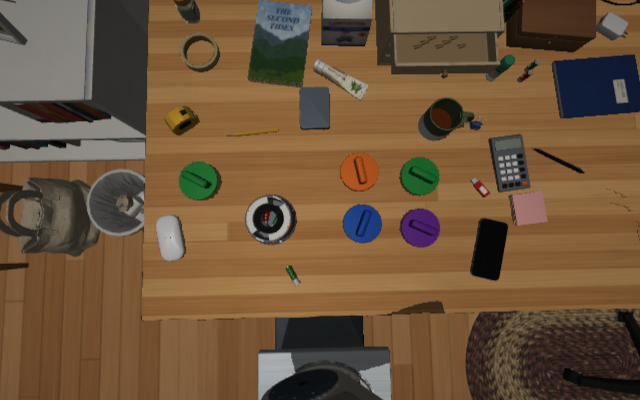

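View pics/scene0.png

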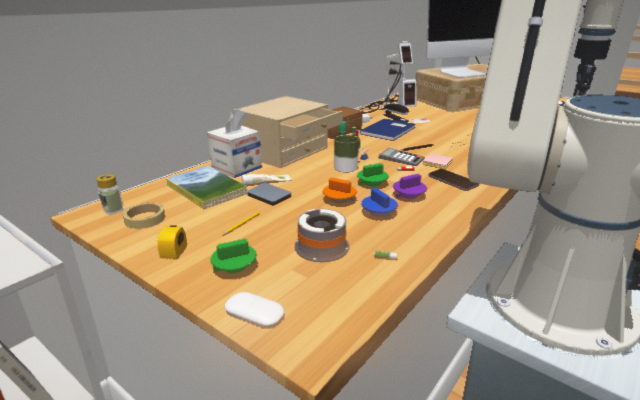

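The top view shows the orange lid at about (359,172), blue at (362,223) and the pot at (270,219). I'll measure them and zoom in for the angles.

```bash
cat > h.py <<'E'
from rig import *
import cv2, numpy as np
def ray(cal,uv,z):
    K=cal["K"];p=np.array([(uv[0]-K[0,2])/K[0,0],(uv[1]-K[1,2])/K[1,1]]);q=p.copy()
    for _ in range(10): q=p/(1+cal["k1"]*(q@q))
    R=np.array(cal["R"]);C=-R.T@cal["t"];d=R.T@np.r_[q,1]
    return C+d*(z-C[2])/d[2]
def blobs(im,h0,h1,smin=120,vmin=60,amin=60):
    h=cv2.cvtColor(im,cv2.COLOR_RGB2HSV)
    m=cv2.inRange(h,(h0,smin,vmin),(h1,255,255))
    cs,_=cv2.findContours(m,cv2.RETR_EXTERNAL,cv2.CHAIN_APPROX_NONE)
    return [c for c in sorted(cs,key=cv2.contourArea)[::-1] if cv2.contourArea(c)>amin],m
E
python3 - <<'E'
from h import *
im=cv2.imread("pics/top0.png")[:,:,::-1].copy();c=get_calibration("top")
for n,a in (("or",(3,14,200,120)),("bl",(105,120,150,80))):
    for k in blobs(im,*a)[0][:3]:
        (u,v),r=cv2.minEnclosingCircle(k);print(n,u,v,r,cv2.contourArea(k),ray(c,(u,v),26))
print(ray(c,(270,219),70))
a=cv2.resize(im[140:205,327:392],(390,390),interpolation=2);b=cv2.resize(im[187:252,238:303],(390,390),interpolation=2)
cv2.imwrite("pics/crop.png",np.hstack([a,b])[:,:,::-1])
E
```

```text
or 359.0022277832031 171.131103515625 19.017730712890625 1051.0 [581.07265242 -93.43371068  26.        ]
bl 362.0714416503906 223.2142791748047 19.01270294189453 1060.0 [453.36897585 -96.72769668  26.        ]
[466.61966326 121.0333323   70.        ]
```

View pics/crop.png

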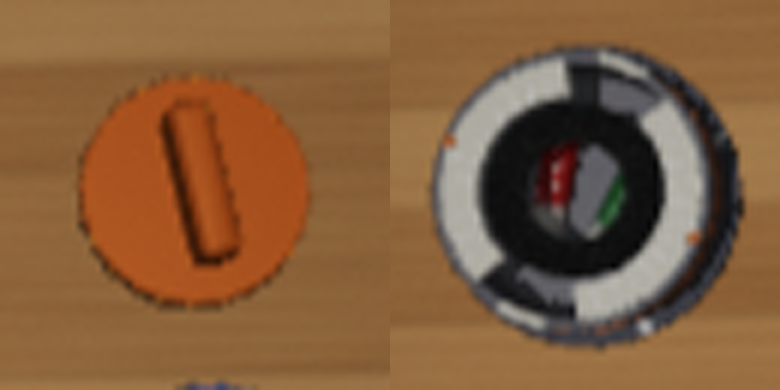

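The crop shows the bar running from (190,105) to (217,258), a yaw of about 10° (or 190°). The orange marks at (448,142) and (694,238) put the notch line at about -21° (or 159°) and the pot centre at full-picture pixel (268.2,218.7). To leave joint 6 room for the clockwise turn, I'll grasp at yaw 190°.

```bash
R='{"x":39,"y":-28.9}'; python3 -m creep '[{"x":39,"y":-28.9},{"x":39,"y":-28.9},{"x":39,"y":-28.9},{"x":39,"y":-28.9},{"x":39,"y":-28.9},{"x":39,"y":-28.9},{"x":39,"y":-28.9},{"x":39,"y":-28.9},{"x":39,"y":-28.9},{"x":39,"y":-28.9},{"x":39,"y":-28.9},{"x":39,"y":-28.9},{"x":39,"y":-28.9},{"x":39,"y":-28.9},{"rz":-0.18},{"rz":-0.18},{"rz":-0.18},{"rz":-0.18},{"rz":-0.18},{"rz":-0.18}]' 40
python3 -m creep '[{"rz":-0.18},{"rz":-0.18},{"rz":-0.18},{"rz":-0.18},{"rz":-0.18},{"rz":-0.18},{"rz":-0.18},{"rz":-0.18},{"rz":-0.18},{"rz":-0.18},{"rz":-0.18},{}]'
python3 - <<'E'
from h import *
import rig
print({k:getattr(rig,k) for k in dir(rig) if 'grip' in k.lower()})
s=sense();c=get_calibration("wrist");im=grab_frame("wrist");cv2.imwrite("pics/w1.png",im[:,:,::-1])
print(s["eef_pos"],s["tcp_rot"],s["qpos"],-c["R"].T@c["t"],c["R"][2])
E
```

```text
{'grip_depth': 18.700000000000003}
[ 139.82843341 -608.70986499  230.61916233] [-3.14031396e+00 -1.38028966e-06  2.25794788e-01] [-1.34740150e+00  3.53598409e-01  1.63407239e+00 -1.84562371e-06
  1.15520055e+00 -2.39921720e-03] [ 219.08763878 -590.05708999  373.52093664] [-0.31040778 -0.06887772 -0.94810488]schema error: expected keys x, y, z, rx, ry, rz, hand
schema error: expected keys x, y, z, rx, ry, rz, hand
```

View pics/w1.png

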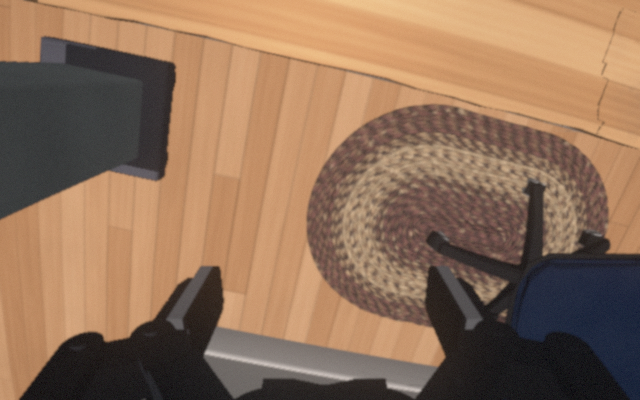

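The wrist view still shows only the start place (floor and rug), because the rows were refused: every row needs all seven keys.

```bash
python3 -m creep '[{"x":39,"y":-28.9,"z":0,"rx":0,"ry":0,"rz":0,"hand":85},{"x":39,"y":-28.9,"z":0,"rx":0,"ry":0,"rz":0,"hand":85},{"x":39,"y":-28.9,"z":0,"rx":0,"ry":0,"rz":0,"hand":85},{"x":39,"y":-28.9,"z":0,"rx":0,"ry":0,"rz":0,"hand":85},{"x":39,"y":-28.9,"z":0,"rx":0,"ry":0,"rz":0,"hand":85},{"x":39,"y":-28.9,"z":0,"rx":0,"ry":0,"rz":0,"hand":85},{"x":39,"y":-28.9,"z":0,"rx":0,"ry":0,"rz":0,"hand":85},{"x":39,"y":-28.9,"z":0,"rx":0,"ry":0,"rz":0,"hand":85},{"x":39,"y":-28.9,"z":0,"rx":0,"ry":0,"rz":0,"hand":85},{"x":39,"y":-28.9,"z":0,"rx":0,"ry":0,"rz":0,"hand":85},{"x":39,"y":-28.9,"z":0,"rx":0,"ry":0,"rz":0,"hand":85},{"x":39,"y":-28.9,"z":0,"rx":0,"ry":0,"rz":0,"hand":85},{"x":39,"y":-28.9,"z":0,"rx":0,"ry":0,"rz":0,"hand":85},{"x":39,"y":-28.9,"z":0,"rx":0,"ry":0,"rz":0,"hand":85},{"x":0,"y":0,"z":0,"rx":0,"ry":0,"rz":-0.18,"hand":85},{"x":0,"y":0,"z":0,"rx":0,"ry":0,"rz":-0.18,"hand":85},{"x":0,"y":0,"z":0,"rx":0,"ry":0,"rz":-0.18,"hand":85}]' 40
python3 -m creep '[{"x":0,"y":0,"z":0,"rx":0,"ry":0,"rz":-0.18,"hand":85},{"x":0,"y":0,"z":0,"rx":0,"ry":0,"rz":-0.18,"hand":85},{"x":0,"y":0,"z":0,"rx":0,"ry":0,"rz":-0.18,"hand":85},{"x":0,"y":0,"z":0,"rx":0,"ry":0,"rz":-0.18,"hand":85},{"x":0,"y":0,"z":0,"rx":0,"ry":0,"rz":-0.18,"hand":85},{"x":0,"y":0,"z":0,"rx":0,"ry":0,"rz":-0.18,"hand":85},{"x":0,"y":0,"z":0,"rx":0,"ry":0,"rz":-0.18,"hand":85},{"x":0,"y":0,"z":0,"rx":0,"ry":0,"rz":-0.18,"hand":85},{"x":0,"y":0,"z":0,"rx":0,"ry":0,"rz":-0.18,"hand":85},{"x":0,"y":0,"z":0,"rx":0,"ry":0,"rz":-0.18,"hand":85},{"x":0,"y":0,"z":0,"rx":0,"ry":0,"rz":-0.18,"hand":85},{"x":0,"y":0,"z":0,"rx":0,"ry":0,"rz":-0.18,"hand":85},{"x":0,"y":0,"z":0,"rx":0,"ry":0,"rz":-0.18,"hand":85},{"x":0,"y":0,"z":0,"rx":0,"ry":0,"rz":-0.18,"hand":85},{"x":0,"y":0,"z":0,"rx":0,"ry":0,"rz":0,"hand":85},{"x":0,"y":0,"z":0,"rx":0,"ry":0,"rz":0,"hand":85}]'
python3 - <<'E'
from h import *
s=sense();c=get_calibration("wrist");im=grab_frame("wrist");cv2.imwrite("pics/w2.png",im[:,:,::-1])
np.savez("w2.npz",**c)
print(s["eef_pos"],s["tcp_rot"],s["qpos"],s["contact_force"])
for k in blobs(im,3,14,200,100)[0][:3]:
    (u,v),r=cv2.minEnclosingCircle(k);print(u,v,r,cv2.contourArea(k),ray(c,(u,v),28))
E
```

```text
clock: 2.28
eef_pos: [581.3, -92.3, 230.9]
tcp_rot: [-3.141, 0.0, 0.772]
contact_force: [0.8, -0.3, -0.0]
opening: 0.996
grasp_force: 0.0
clock: 4.28
eef_pos: [581.4, -92.5, 231.1]
tcp_rot: [3.141, -0.0, -3.001]
contact_force: [-0.5, -0.0, 0.1]
opening: 0.993
grasp_force: 0.0
[581.37703748 -92.53469834 231.12364707] [ 3.14147184e+00 -2.90817073e-04 -3.00137111e+00] [-1.60405754e-01  2.97312729e-01  1.71320508e+00  3.23492514e-05
  1.13138839e+00 -1.87143737e+00] [-0.48006454 -0.01408289  0.1491535 ]
```

View pics/w2.png

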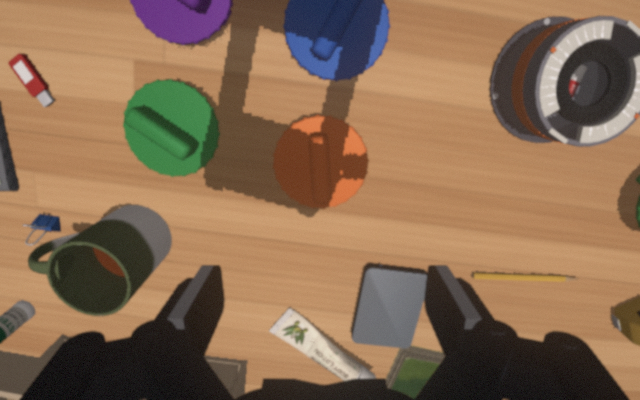

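The wrist view shows the orange lid in the gripper's shadow, with its disc at about (321,162) and its bar from about (318,135) to (320,205). The pot's mouth is at upper right, about (590,82). I'll refine with a looser mask and a zoomed crop.

Run:
```python
from h import *
c=dict(np.load("w2.npz"));im=cv2.imread("pics/w2.png")[:,:,::-1].copy()
for k in blobs(im,3,14,195,50,2000)[0][:3]:
    e=cv2.fitEllipse(cv2.convexHull(k));print(e,cv2.contourArea(k),ray(c,e[0],28))
a=cv2.resize(im[105:215,260:380],None,fx=4,fy=4,interpolation=2);a=cv2.convertScaleAbs(a,alpha=1.8)
b=cv2.resize(im[5:155,520:640],None,fx=2.9,fy=2.9,interpolation=2)[:435]
b=cv2.copyMakeBorder(b,0,440-len(b),0,0,0)
cv2.imwrite("pics/crop2.png",np.hstack([a,b[:,:320]])[:,:,::-1])
```

```text
(no output)
```

View pics/crop2.png

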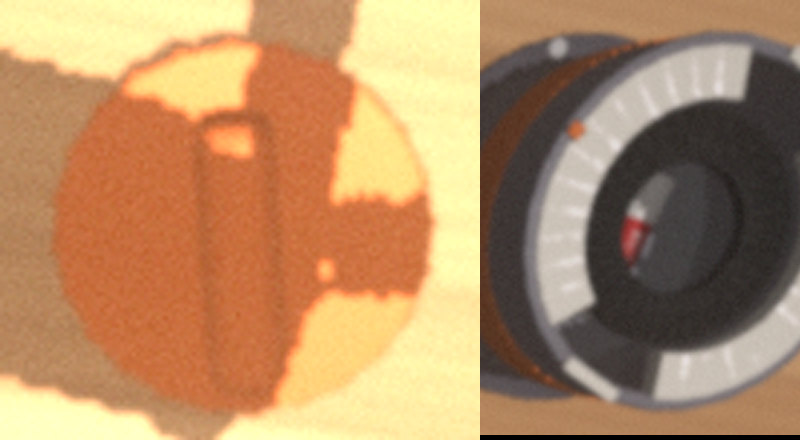

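The crop shows the disc spanning u 55–432 and v 36–411, with the bar's midline from (236,150) to (248,370). I'll convert these to world coordinates.

Run:
```python
from h import *
c=dict(np.load("w2.npz"));f=lambda u,v,z:ray(c,(260+u/4,105+v/4),z)
print(f(243,223,28)); a,b=f(236.5,150,60),f(247.5,370,60); print(a,b,np.degrees(np.arctan2(*(a-b)[1::-1])))
p,q=f(236,112,60),f(247,385,60);print((p+q)/2,np.linalg.norm(p-q))
c=get_calibration("top");print(ray(c,(268.2,218.7),70))
```

```text
[577.80561347 -95.22551065  28.        ]
[554.54115587 -99.654457    60.        ] [604.83761819 -90.20488808  60.        ] -169.35945672436034
[577.38437114 -95.35507034  60.        ] 63.19422530341636
[467.39504719 125.1603756   70.        ]
```

```bash
python3 -m creep '[{"x":0,"y":0,"z":0,"rx":0,"ry":0,"rz":-0.045,"hand":85},{"x":4,"y":-2,"z":40,"rx":0,"ry":0,"rz":0,"hand":85},{"x":0,"y":0,"z":50,"rx":0,"ry":0,"rz":0,"hand":85},{"x":0,"y":0,"z":50,"rx":0,"ry":0,"rz":0,"hand":85},{"x":0,"y":0,"z":40,"rx":0,"ry":0,"rz":0,"hand":85},{"x":0,"y":0,"z":19,"rx":0,"ry":0,"rz":0,"hand":85},{"x":0,"y":0,"z":0,"rx":0,"ry":0,"rz":0,"hand":85},{"x":0,"y":0,"z":0,"rx":0,"ry":0,"rz":0,"hand":10},{"x":0,"y":0,"z":0,"rx":0,"ry":0,"rz":0,"hand":10},{"x":0,"y":0,"z":0,"rx":0,"ry":0,"rz":0,"hand":10},{"x":0,"y":0,"z":0,"rx":0,"ry":0,"rz":0,"hand":10},{"x":0,"y":0,"z":0,"rx":0,"ry":0,"rz":0,"hand":10},{"x":0,"y":0,"z":0,"rx":0,"ry":0,"rz":0,"hand":10},{"x":0,"y":0,"z":0,"rx":0,"ry":0,"rz":0,"hand":10}]' 60
```

```text
clock: 6.08
eef_pos: [578.3, -95.3, 33.0]
tcp_rot: [-3.141, 0.001, -2.952]
contact_force: [-1.9, 1.1, 7.7]
opening: 0.199
grasp_force: 58.7
```

```bash
python3 -m creep '[{"x":0,"y":0,"z":-20,"rx":0,"ry":0,"rz":0,"hand":10},{"x":0,"y":0,"z":-50,"rx":0,"ry":0,"rz":0,"hand":10},{"x":0,"y":0,"z":-50,"rx":0,"ry":0,"rz":0,"hand":10},{"x":0,"y":30,"z":-10,"rx":0,"ry":0,"rz":0,"hand":10},{"x":0,"y":45,"z":0,"rx":0,"ry":0,"rz":0,"hand":10},{"x":0,"y":45,"z":0,"rx":0,"ry":0,"rz":0,"hand":10},{"x":0,"y":45,"z":0,"rx":0,"ry":0,"rz":0,"hand":10},{"x":0,"y":29,"z":0,"rx":0,"ry":0,"rz":0,"hand":10},{"x":0,"y":0,"z":0,"rx":0,"ry":0,"rz":0.14,"hand":10},{"x":0,"y":0,"z":0,"rx":0,"ry":0,"rz":0.14,"hand":10},{"x":0,"y":0,"z":0,"rx":0,"ry":0,"rz":0.14,"hand":10},{"x":0,"y":0,"z":0,"rx":0,"ry":0,"rz":0.14,"hand":10},{"x":0,"y":0,"z":0,"rx":0,"ry":0,"rz":0,"hand":10},{"x":0,"y":0,"z":0,"rx":0,"ry":0,"rz":0,"hand":10}]'
python3 - <<'E'
from h import *
s=sense();c=get_calibration("wrist");im=grab_frame("wrist");cv2.imwrite("pics/w3.png",im[:,:,::-1])
np.savez("w3.npz",**c)
print(s["eef_pos"],s["tcp_rot"],s["opening"],s["grasp_force"])
h=cv2.cvtColor(im,cv2.COLOR_RGB2HSV);m=cv2.inRange(h,(0,0,130),(179,50,255))
for k in [k for k in cv2.findContours(m,0,1)[0] if cv2.contourArea(k)>60]: print(cv2.contourArea(k),cv2.boundingRect(k))
for k in blobs(im,3,14,150,90,4)[0]: print("or",cv2.contourArea(k),cv2.boundingRect(k))
E
```

```text
clock: 7.82
eef_pos: [541.3, 95.2, 162.2]
tcp_rot: [-3.142, -0.0, 2.774]
contact_force: [0.3, 0.1, -1.5]
opening: 0.197
grasp_force: 59.0
[541.33627516  95.22617025 162.21284092] [-3.14152501e+00 -1.66947674e-04  2.77377045e+00] 0.19680184490295533 59.044647216796875
468.5 (296, 349, 56, 34)
973.0 (302, 60, 43, 52)
4547.5 (341, 0, 68, 160)
3947.0 (246, 0, 101, 153)
or 21667.5 (224, 168, 200, 200)
or 9.5 (243, 82, 4, 5)
```

View pics/w3.png

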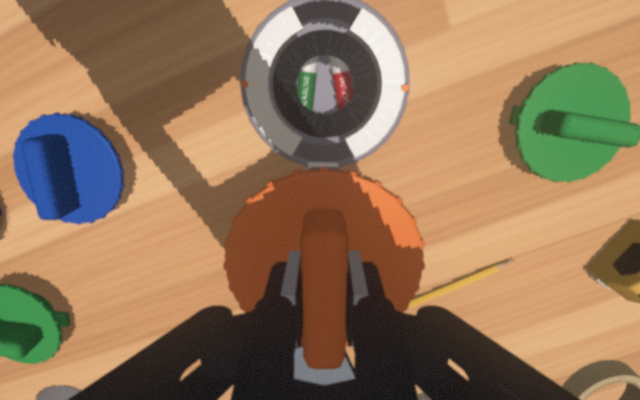

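The wrist view shows the pot from nearly above, with its orange marks at (245,84.5) and (405,88) and its rim centred near (325,83). The lid is held straight, with its disc spanning u 224–424.

Run:
```python
from h import *
c=dict(np.load("w3.npz"))
a,b=ray(c,(245,84.5),70),ray(c,(405,88),70);m=(a+b)/2
print("pot",m,np.degrees(np.arctan2(*(a-b)[1::-1])),np.linalg.norm(a-b))
l,r=ray(c,(224,255),157),ray(c,(424,255),157);print("lid disc",l,r,(l+r)/2,np.linalg.norm(l-r))
print("bar far end",ray(c,(325,210),189), "top edge disc",ray(c,(324,168),157),"ring top/bot",ray(c,(326,165),70))
```

```text
pot [469.35640295 124.31277888  70.        ] -112.283528535545 101.19161420055048
lid disc [520.60376485  54.00223796 157.        ] [554.01408494 140.57423413 157.        ] [537.3089249   97.28823604 157.        ] 92.79525855749681
bar far end [505.38574906 109.91664356 189.        ] top edge disc [498.71192811 112.14975323 157.        ] ring top/bot [517.31127016 106.50973244  70.        ]
```

```bash
python3 -m creep '[{"x":26,"y":0.4,"z":0,"rx":0,"ry":0,"rz":0.02,"hand":10},{"x":26,"y":0.4,"z":0,"rx":0,"ry":0,"rz":0,"hand":10},{"x":26,"y":0.4,"z":0,"rx":0,"ry":0,"rz":0,"hand":10},{"x":0,"y":0,"z":20,"rx":0,"ry":0,"rz":0,"hand":10},{"x":0,"y":0,"z":20,"rx":0,"ry":0,"rz":0,"hand":10},{"x":0,"y":0,"z":12,"rx":0,"ry":0,"rz":0,"hand":10},{"x":0,"y":0,"z":10,"rx":0,"ry":0,"rz":0,"hand":10},{"x":0,"y":0,"z":0,"rx":0,"ry":0,"rz":0,"hand":10}]'
python3 -m creep '[{"x":0,"y":0,"z":5,"rx":0,"ry":0,"rz":0,"hand":10},{"x":0,"y":0,"z":0,"rx":0,"ry":0,"rz":0,"hand":10}]'
```

```text
clock: 8.88
eef_pos: [469.3, 125.5, 99.8]
tcp_rot: [-3.141, -0.001, 2.751]
contact_force: [0.4, -0.3, -1.1]
opening: 0.195
grasp_force: 59.1
clock: 9.12
eef_pos: [469.6, 125.6, 95.3]
tcp_rot: [3.142, 0.0, 2.751]
contact_force: [0.6, 0.6, -1.8]
opening: 0.198
grasp_force: 59.1
```

```bash
python3 -m creep '[{"x":0,"y":-0.5,"z":4,"rx":0,"ry":0,"rz":0,"hand":10},{"x":0,"y":0,"z":4,"rx":0,"ry":0,"rz":0,"hand":10},{"x":0,"y":0,"z":0,"rx":0,"ry":0,"rz":0,"hand":10}]'
python3 -m creep '[{"x":0,"y":0,"z":3,"rx":0,"ry":0,"rz":0,"hand":10},{"x":0,"y":0,"z":2,"rx":0,"ry":0,"rz":0,"hand":10},{"x":0,"y":0,"z":0,"rx":0,"ry":0,"rz":0,"hand":10}]'
```

```text
clock: 9.5
eef_pos: [469.9, 125.4, 87.4]
tcp_rot: [3.141, 0.001, 2.751]
contact_force: [-0.2, 2.1, 4.5]
opening: 0.199
grasp_force: 59.9
clock: 9.88
eef_pos: [469.9, 125.4, 82.6]
tcp_rot: [3.141, 0.001, 2.751]
contact_force: [-1.3, 2.3, 6.2]
opening: 0.202
grasp_force: 60.1
```

```bash
python3 -m creep '[{"x":0,"y":0,"z":0,"rx":0,"ry":0,"rz":0.12,"hand":10},{"x":0,"y":0,"z":0,"rx":0,"ry":0,"rz":0.12,"hand":10},{"x":0,"y":0,"z":0,"rx":0,"ry":0,"rz":0.12,"hand":10},{"x":0,"y":0,"z":0,"rx":0,"ry":0,"rz":0,"hand":10}]'
python3 - <<'E'
from rig import *
print(sense()["wrist_torque"])
E
```

```text
clock: 10.38
eef_pos: [469.9, 125.1, 82.7]
tcp_rot: [3.141, 0.001, 2.389]
contact_force: [0.1, 0.1, 6.5]
opening: 0.196
grasp_force: 60.1
[-0.01457953 -0.03293507 -0.04867462]
```

Turning freely with almost no torque, so I'll finish the quarter turn.

```bash
python3 -m creep '[{"x":0,"y":0,"z":0,"rx":0,"ry":0,"rz":0.12,"hand":10},{"x":0,"y":0,"z":0,"rx":0,"ry":0,"rz":0.12,"hand":10},{"x":0,"y":0,"z":0,"rx":0,"ry":0,"rz":0.12,"hand":10},{"x":0,"y":0,"z":0,"rx":0,"ry":0,"rz":0.12,"hand":10},{"x":0,"y":0,"z":0,"rx":0,"ry":0,"rz":0.12,"hand":10},{"x":0,"y":0,"z":0,"rx":0,"ry":0,"rz":0.12,"hand":10},{"x":0,"y":0,"z":0,"rx":0,"ry":0,"rz":0.12,"hand":10},{"x":0,"y":0,"z":0,"rx":0,"ry":0,"rz":0.12,"hand":10},{"x":0,"y":0,"z":0,"rx":0,"ry":0,"rz":0.12,"hand":10},{"x":0,"y":0,"z":0,"rx":0,"ry":0,"rz":0.12,"hand":10},{"x":0,"y":0,"z":0,"rx":0,"ry":0,"rz":0.02,"hand":10},{"x":0,"y":0,"z":0,"rx":0,"ry":0,"rz":0,"hand":10}]'
python3 - <<'E'
from rig import *
print(sense()["wrist_torque"])
E
```

```text
clock: 11.88
eef_pos: [470.2, 125.0, 82.8]
tcp_rot: [3.14, -0.0, 1.171]
contact_force: [0.2, -0.5, 6.4]
opening: 0.199
grasp_force: 60.1
[-0.10331089 -0.06047801 -0.02150489]
```

```bash
python3 -m creep '[{"x":0,"y":0,"z":-2,"rx":0,"ry":0,"rz":0,"hand":10},{"x":0,"y":0,"z":-2,"rx":0,"ry":0,"rz":0,"hand":10},{"x":0,"y":0,"z":0,"rx":0,"ry":0,"rz":0,"hand":85},{"x":0,"y":0,"z":0,"rx":0,"ry":0,"rz":0,"hand":85},{"x":0,"y":0,"z":0,"rx":0,"ry":0,"rz":0,"hand":85},{"x":0,"y":0,"z":0,"rx":0,"ry":0,"rz":0,"hand":85},{"x":0,"y":0,"z":0,"rx":0,"ry":0,"rz":0,"hand":85},{"x":0,"y":0,"z":-20,"rx":0,"ry":0,"rz":0,"hand":85},{"x":0,"y":0,"z":-40,"rx":0,"ry":0,"rz":0,"hand":85},{"x":0,"y":0,"z":-50,"rx":0,"ry":0,"rz":0,"hand":85},{"x":-20,"y":0,"z":-30,"rx":0,"ry":0,"rz":0,"hand":85},{"x":0,"y":0,"z":0,"rx":0,"ry":0,"rz":0,"hand":85}]'
python3 - <<'E'
from h import *
s=sense();c=get_calibration("wrist");im=grab_frame("wrist");cv2.imwrite("pics/w4.png",im[:,:,::-1]);np.savez("w4.npz",**c)
E
```

```text
clock: 13.38
eef_pos: [462.6, 106.4, 228.5]
tcp_rot: [3.138, -0.002, 1.17]
contact_force: [-0.3, -0.4, 0.1]
opening: 0.994
grasp_force: 0.0
```

View pics/w4.png

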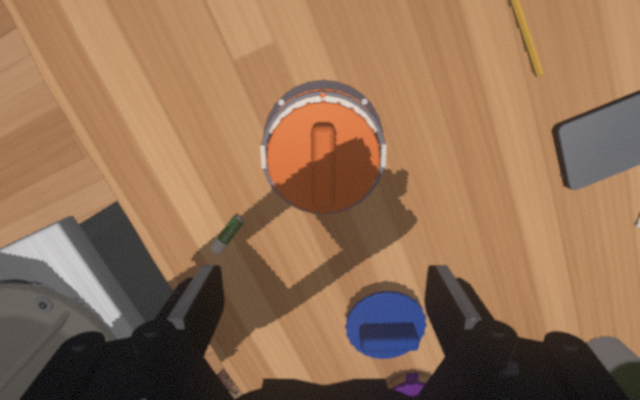

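The lid sits centred in the pot, with its bar from (323,125) to (325,205) in line with the orange mark at (323,97). The blue lid is still in place at (386,325) and the gripper is clear, so I'm handing in.

```bash
python3 -c "
from rig import *
print(sign_off())"
```

```text
the job is handed in; nothing more can be done
None
```

The orange lid went into the pot, was pushed down and turned 90° clockwise, and looked locked in the last picture, with the gripper clear and the blue lid not touched; I handed the job in at about 13.5 s, and no verdict came back.

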